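# Set up the punch stand and hold the die blank home in its stops

### The arm

A 6-joint arm with a two-finger parallel gripper is mounted at the origin on the work surface. World frame = base frame: x ahead of the robot, y to its left, z up, the work surface at z = 0. Lengths are in m, angles in rad, forces in N, time in s.
With the tool pointing down it reaches from about 0.325 to 0.775 m from the base axis. Payload 9.3 kg.
Tool frame: the origin (TCP) lies midway between the tips of the shut fingers; the grasp point (between the pads) lies 19 mm behind it; z points along the fingers, x is the direction in which the jaws open and shut, and the axes are right-handed (so a half turn about z gives the same grasp; the last joint's range is limited). The gripper opens to 85 mm and grips with 20 to 120 N. Pads are 22 mm wide; open, the fingers measure 114 mm over their backs; the gripper's body (76 mm by 85 mm) begins 54 mm behind the grasp point. The pads swing forward as they close: fully open they stand 13 mm farther back than shut.
Start: joints at [1.1, 0.259, 0.021, 1.334, 0, 1.418], TCP at [0.172, 0.522, 0.231] pointing down, gripper open.
Joint ranges: [-3.04, 3.04], [-0.91, 1.82], [-1.04, 1.36], [-1.92, 1.95], [-1.52, 1.45], [-3.14, 3.14]. Speed limits (rad/s): [2.22, 2.22, 2.79, 3.14, 3.14, 3.14].

### API

Orientations are given as a unit quaternion [w, x, y, z].
In Python, from bench import * gives the robot as it stands. The module is installed in compiled form; this text tells all that it offers.
- The arm moves only by the tool move_arm, never from a script. Its argument "rows" is text: rows parted by semicolons, each of 7 numbers parted by spaces: the opening in per cent of the stroke, from 0 (shut) to 100 (fully open), then the shift along the tool's x, y, z in mm, then the turn, a rotation vector about the tool's x, y, z in rad. In form: grip dx dy dz wx wy wz; .... A call has 1 to 8 rows; each row is the pose to reach, as a shift and turn from the pose measured when the call began, along the tool's axes at that moment; what a row does not reach only later rows make up. A row lasts 1/10 s, in which the tool goes at most 50 mm and 8.59 degrees, less where a joint would pass 70% of its speed; a pose out of reach is approached as far as the arm can. A call with a gripper value outside its range is refused whole. The fingers move at their own pace and stop on an object; "force" is the grip in N (left out, the last holds). Time passes only in rows, so rows that repeat a pose let the fingers close. It gives the time, the measured TCP pose, the force and the opening at its end, in the units of the state.
- get_obs(): the state, without advancing time (a new reading comes with each control period).
- read_camera(name): name is "scene" or "top"; returns (picture, depth): 420x560x3 uint8, red, green, blue; 420x560 float32, m along the optical axis (not along the pixel's ray), 0 where there is no reading.
- get_calibration(name): a dict with "intrinsics" (3x3 intrinsics, pixels), "extrinsics" (4x4, takes a point from camera to world coordinates). Camera axes: x right, y down, z forward; pixel columns grow to the right and rows downward; lengths in m; the calibration is good to about 2 mm. A picture is of the moment at which its call begins. get_calibration takes no time and is no camera call.
- hand_in(): hands the job in, once; it reports no verdict.
The state is a dict: "time_s": time; "joints": joint angles; "joint_velocities": joint speeds; "effort": joint torques, N m; "tcp_pos": TCP position; "orientation": TCP orientation; "wrist_force": force on the tool from outside, world axes, zero at the start; "wrist_torque": the same for the moment, N m; "finger_gap": finger opening in m.
Only numpy, scipy, OpenCV 4.12 (cv2) and the standard library are available. Lean on these libraries where they do the work, as an engineer would, in place of code of your own. Each camera call takes 0.05 s, during which the arm holds its last target. There are 200 camera calls.

### The job

Set up the punch stand for this thick die blank: slip the taller of the two loose spacer sleeves over the stand's upright column, all the way down onto the base plate, and let go of it. Then put the rectangular steel die blank flat on the base plate with its long side along the longer (far) stop rail, slide it home into the corner of the two stops and keep pressing it firmly against both at once; finish while still holding it pressed there, so that I can drop the punch arm on and strike. Leave the shorter spacer and everything else on the bench where they lie.

Things in the scene. Friction and masses are not known exactly. Their poses are not given: they have to be found in the camera images.
- stand: The punch stand, bolted to the bench: a grey base plate 170 x 200 x 20 mm (its x, y, z), so its top is 20 mm above the bench, ground and oiled so that steel slides easily on it, with an upright column and two low stop rails on it. Origin under the plate's centre; z up, x towards the far stop, y towards the side stop. Column axis at x +50, y -65 mm; inner corner of the stops at x +30, y +70 mm.
- column_top (a point): Top centre of the stand's upright round steel column: 16 mm diameter, 65 mm tall above the plate (85 mm above the bench), the top 4 mm tapered to 10 mm diameter. Axes as the stand's. No spacer is on it at the start.
- column_foot (a point): The column's axis at the level of the plate's top (20 mm above the bench), 65 mm below column_top; axes as the stand's.
- corner (a point): Inner corner of the two stops, at the level of the plate's top (20 mm above the bench); axes as the stand's: the far stop's face is the plane x = 0 here, the side stop's face the plane y = 0, and the blank belongs on the side of negative x and negative y. Fully home the blank's centre is at (-22, -32, +15) mm in this frame.
- far_stop: Longer stop rail, blackened steel, 12 mm wide, 70 mm long along the stand's y, only 8 mm high above the plate, rigidly bolted on. Its inner face looks to -x of the stand. Origin at the inner corner of the stops; the rail covers y = -6 to -76 mm from there.
- side_stop: Shorter stop rail, blackened steel, 12 mm wide, 36 mm long along the stand's x, 8 mm high above the plate, rigid. Its inner face looks to -y of the stand. Origin at the inner corner of the stops; the rail covers x = -6 to -42 mm from there.
- die_blank_mid (a point): Centre of the die blank: a plain rectangular steel block 44 mm (its x) by 64 mm (its y) by 30 mm high, about 0.65 kg, loose, flat on the bench at the start (centre 15 mm above it). The stops are 22 mm lower than its top, so it can be gripped across its 44 mm width above them. A firm hand's push of about 10 N on each stop is meant.
- tall_spacer_mid (a point): Centre of the taller spacer: a plain steel sleeve 34 mm outside diameter, 19 mm bore, 36 mm high, about 0.18 kg, standing upright on the bench at the start (centre 18 mm above the bench). Fully down on the stand its centre is on the column's axis, 18 mm above the plate.
- short_spacer_mid (a point): Centre of the shorter spacer: same 34 mm diameter and 19 mm bore but only 18 mm high. Not wanted: leave it where it stands.
- punch_arm: Bystander: the stand's grey punch arm, about 165 mm long, 40 mm wide and 36 mm high, lying on the bench along its x. Origin under its middle.
- hammer: Bystander: ball-peen hammer lying on the bench, 290 mm long along its x, head at +x 75 mm wide, about 30 mm high. Origin under the handle.
- pliers: Bystander: flat-nose pliers lying along their x, 155 mm long, 65 mm wide at the handles (-x), 14 mm high. Origin under the middle.
- glasses: Bystander: open spectacles, 135 mm wide along y, 40 mm high, temples 135 mm long towards +x. Origin under the bridge.
- punch: Bystander: one letter punch lying on the bench, 70 x 9 x 9 mm along its x. Origin under its middle.
- strips: Bystander: two flat aluminium blank strips lying crosswise on one another, 70 x 12 mm each, 10 mm high together. Origin under the middle.
Not all that is in view belongs to the job. Leave any red look-alike of the part that bears tall_spacer_mid alone.

How it is judged:
By the outcome, as a careful person would: the job done as asked, in the order asked, and still so for the second after the job is handed in, while the arm keeps its last pose, push and grip.
It also fails if it takes over 72 s, if anything falls off the work surface, if the arm or the gripper's body presses on something with over 40 N, if the wrist force passes 120 N, or if a joint passes its speed limit or range.

## Working session

There is one attempt and no reset: what is moved stays moved. The work goes in short steps, Python scripts to look and compute and a tool call to move; the robot and the scene stay as the last step left them, time stands still between calls to the robot, and variables do not carry over. Pictures are saved under pics/ and viewed, about 8 in all and at most 12, crops included, and the job is handed in when it is done.

Besides the shell and the picture viewer there is one more tool, called after "Call:" as a command line: name --argument value ..., lists and objects as JSON in quotes. move_arm: Moves the arm, as the interface text tells. Its arguments: {"type":"object","properties":{"rows":{"type":"string"},"force":{"type":"number"}},"required":["rows"]}

```bash
mkdir -p pics; cat > h.py <<'E'
from bench import *
import numpy as np, cv2
from scipy.spatial.transform import Rotation as R
def cam(n):
    p,d=read_camera(n); c=get_calibration(n); return p,d,np.array(c["intrinsics"]),np.array(c["extrinsics"])
def ray(K,T,u,v,z):
    r=T[:3,:3]@np.linalg.solve(K,[u,v,1.0]); o=T[:3,3]; return o+r*(z-o[2])/r[2]
def cloud(d,K,T):
    v,u=np.mgrid[:d.shape[0],:d.shape[1]]
    P=np.stack([(u-K[0,2])/K[0,0]*d,(v-K[1,2])/K[1,1]*d,d],-1)
    return P@T[:3,:3].T+T[:3,3]
def save(n,p): cv2.imwrite(n,p[...,::-1])
def rot():
    o=get_obs(); q=o["orientation"]; return R.from_quat([q[1],q[2],q[3],q[0]]),np.array(o["tcp_pos"])
E
python3 - <<'E'
from h import *
for n in("scene","top"):
    p,d,K,T=cam(n); save(f"pics/{n}0.png",cv2.resize(p,(784,588)) if n=="top" else p); np.savez(f"{n}0.npz",p=p,d=d,K=K,T=T)
    print(n,K.round(1).tolist(),T.round(3).tolist())
print(get_obs())
E
```

```text
scene [[385.3, 0.0, 280.9], [0.0, 385.3, 207.3], [0.0, 0.0, 1.0]] [[0.01, 0.824, -0.567, 1.12], [1.0, -0.011, 0.002, 0.021], [-0.004, -0.567, -0.824, 0.897], [0.0, 0.0, 0.0, 1.0]]
top [[387.2, 0.0, 281.0], [0.0, 387.2, 214.0], [0.0, 0.0, 1.0]] [[-0.008, -0.996, 0.084, 0.431], [-1.0, 0.007, -0.008, 0.018], [0.007, -0.084, -0.996, 1.285], [0.0, 0.0, 0.0, 1.0]]
{'time_s': 0.1, 'joints': array([ 1.10036693e+00,  2.59150734e-01,  2.08050365e-02,  1.33371561e+00,
       -1.47450075e-05,  1.41816106e+00]), 'joint_velocities': array([ 0.00229758, -0.00081933,  0.00241114,  0.00054051, -0.00039246,
       -0.00213639]), 'effort': array([ 4.14268405e-03, -5.56694770e+01,  3.45071840e+01,  1.16391972e-02,
       -1.90277469e-04, -1.59252784e-05]), 'tcp_pos': array([0.17176206, 0.52220603, 0.23070573]), 'orientation': array([ 2.95184409e-04,  8.10083752e-01,  5.86313836e-01, -5.59432956e-04]), 'wrist_force': array([ 0.07241793,  0.03166632, -0.52459417]), 'wrist_torque': array([ 0.01177464,  0.03554272, -0.03575368]), 'finger_gap': 0.08543014618412231}
```

View pics/top0.png

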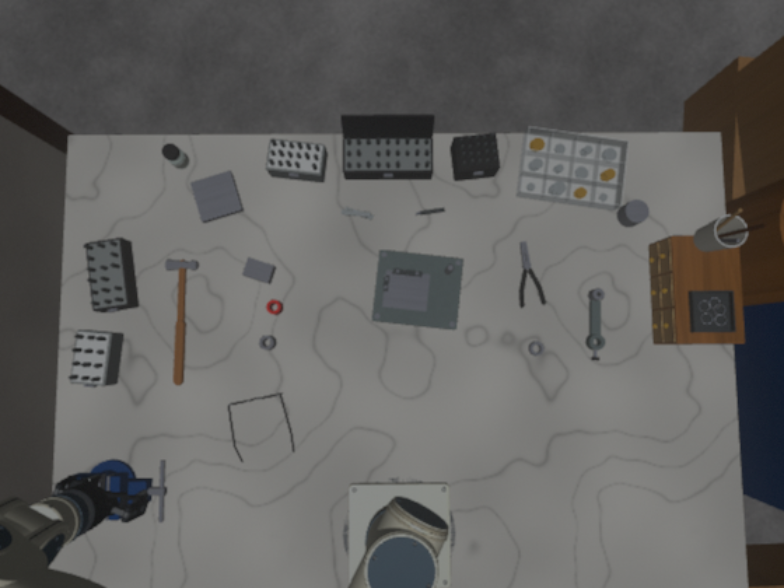

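View pics/scene0.png

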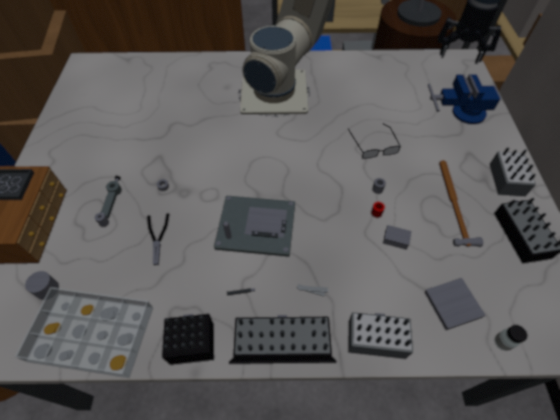

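The top view (784 wide) shows these candidates for the tall spacer:
- Grey sleeve at (268,342), scene (379,186).
- Grey sleeve at (535,348), scene (163,185).
- Red look-alike at (275,307), which is excluded.

The blank is at (258,270), scene (397,237), and the slab at (217,196) is too big to be it. The stand is at (418,290), with its column at (449,268).

```bash
python3 - <<'E'
from h import *
s=np.load("scene0.npz"); t=np.load("top0.npz")
C=[]
for z,(u,v) in ((s,(379,186)),(s,(163,185)),(s,(378,209)),(s,(397,237)),(s,(256,225))):
    w,h=(90,60) if u==256 else (30,20)
    c=z["p"][v-h//2:v+h//2,u-w//2:u+w//2]; C.append(cv2.resize(c,(390,260),interpolation=cv2.INTER_CUBIC))
z=t; c=z["p"][170:245,255:340]; C.append(cv2.resize(c,(390,260),interpolation=cv2.INTER_CUBIC))
save("pics/c1.png",np.clip(np.vstack([np.hstack(C[:2]),np.hstack([C[4],C[5]])]).astype(float)*1.5,0,255).astype(np.uint8))
P=cloud(t["d"],t["K"],t["T"])
Ps=cloud(s["d"],s["K"],s["T"])
for n,Q,(u,v),r in(("A",P,(191,244),14),("B",P,(382,249),14),("red",P,(196,219),14),("blank",P,(185,193),16),("A s",Ps,(379,186),14),("B s",Ps,(163,185),14),("red s",Ps,(378,209),12),("blank s",Ps,(397,237),20),("plate",P,(298,207),45)):
    q=Q[v-r:v+r,u-r:u+r].reshape(-1,3); q=q[q[:,2]>0.008]; 
    print(n,len(q),"zpct",np.percentile(q[:,2],[50,90,98,100]).round(3),q.mean(0).round(4),q.min(0).round(3),q.max(0).round(3))
E
```

```text
A 83 zpct [0.034 0.037 0.487 1.285] [0.442  0.2953 0.0605] [0.425 0.018 0.01 ] [0.457 0.318 1.285]
B 64 zpct [0.016 0.019 0.021 1.285] [ 0.4232 -0.3174  0.0351] [ 0.407 -0.338  0.008] [0.44  0.018 1.285]
red 84 zpct [0.032 0.038 0.04  1.285] [0.5224 0.2831 0.0444] [0.431 0.018 0.009] [0.538 0.303 1.285]
blank 290 zpct [0.029 0.032 0.036 1.285] [0.6066 0.319  0.0498] [0.431 0.018 0.008] [0.64  0.363 1.285]
A s 154 zpct [0.029 0.035 0.897 0.897] [0.4692 0.2927 0.0546] [0.427 0.021 0.009] [1.12  0.319 0.897]
B s 87 zpct [0.015 0.018 0.265 0.897] [ 0.442  -0.3153  0.0343] [ 0.409 -0.339  0.008] [1.12  0.021 0.897]
red s 167 zpct [0.03  0.036 0.038 0.897] [0.5402 0.282  0.0425] [0.512 0.021 0.008] [1.12  0.304 0.897]
blank s 475 zpct [0.028 0.03  0.032 0.897] [0.623  0.3204 0.037 ] [0.581 0.021 0.008] [1.12  0.361 0.897]
plate 3124 zpct [0.019 0.023 0.033 1.285] [ 0.5616 -0.0457  0.0323] [ 0.431 -0.155  0.008] [0.658 0.061 1.285]
```

View pics/c1.png

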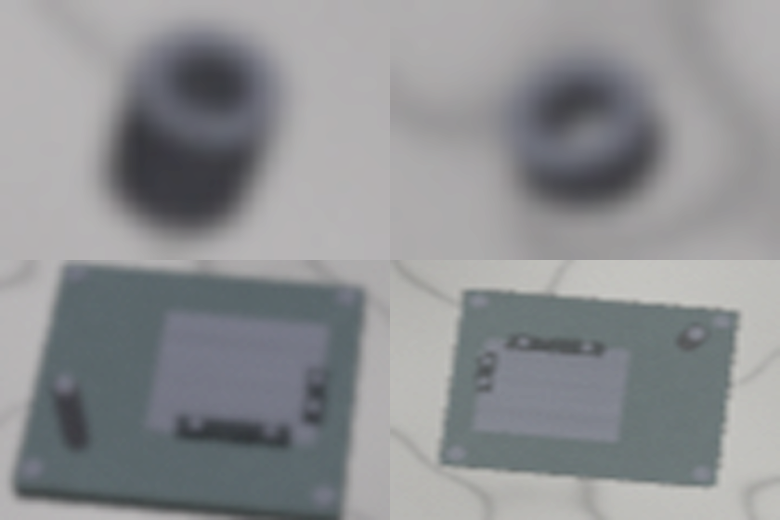

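Top crops: A at scene (379,186) is the tall grey sleeve (depth says about 36 mm high). B at (163,185) is about 18 mm high, so it's the short one. The lower crops show the stand with its column, the far rail and the side rail. Next I measure precisely.

```bash
cat > meas.py <<'E'
from h import *
def pl(K,T,uv,z): return np.array([ray(K,T,u,v,z) for u,v in np.asarray(uv,float).reshape(-1,2)])[:,:2]
def bigmask(m,near):
    n,l,st,c=cv2.connectedComponentsWithStats(m.astype(np.uint8)); 
    k=[i for i in range(1,n) if st[i,4]>20]; i=min(k,key=lambda i:np.hypot(*(c[i]-near))); return (l==i).astype(np.uint8)
def rect(m,K,T,z):
    c=max(cv2.findContours(m,cv2.RETR_EXTERNAL,cv2.CHAIN_APPROX_NONE)[0],key=cv2.contourArea)
    return cv2.minAreaRect((pl(K,T,c,z)*1000).astype(np.float32))
E
python3 - <<'E'
from meas import *
for n,bl,A,st,ct in(("top",(185,193),(191,244),(298,207),(321,191)),("scene",(397,236),(379,184),(256,225),(227,224))):
    z=np.load(n+"0.npz"); p,d,K,T=[z[k] for k in"pdKT"]; P=cloud(d,K,T); P[d==0]=-1
    h=P[...,2]
    m=bigmask((h>.0255)&(h<.045),bl); print(n,"blank",m.sum(),rect(m,K,T,.03))
    m=bigmask((h>.031)&(h<.045),A); v,u=np.nonzero(m); q=pl(K,T,np.c_[u,v],.036); 
    c=max(cv2.findContours(m,0,1)[0],key=cv2.contourArea); print("A",m.sum(),cv2.minEnclosingCircle((pl(K,T,c,.036)*1000).astype(np.float32)))
    m=bigmask((h>.013)&(h<.1)&(P[...,0]<.68)&(P[...,0]>.45)&(abs(P[...,1]+.03)<.16),st); print("plate",m.sum(),rect(m,K,T,.02))
    v,u=np.nonzero((h>.045)&(h<.1)&(abs(P[...,0]-.6)<.08)&(abs(P[...,1]+.1)<.06)); print("col",len(u),np.c_[u,v,(P[v,u]*1000).round()].tolist())
    hs=cv2.cvtColor(p,cv2.COLOR_RGB2HSV); print("hsv plate",hs[int(st[1])-2,int(st[0])],hs[180,318] if n=="top" else hs[245,230])
E
```

```text
top blank 237 ((610.0674438476562, 325.88623046875), (64.1161880493164, 43.39215850830078), 71.09617614746094)
A 52 ((441.5773620605469, 302.58123779296875), 16.467222213745117)
plate 3064 ((563.3028564453125, -46.34424591064453), (198.9252471923828, 169.2759552001953), 83.21212768554688)
col 28 [[320.0, 188.0, 613.0, -114.0, 82.0], [321.0, 188.0, 613.0, -118.0, 80.0], [319.0, 189.0, 610.0, -111.0, 80.0], [320.0, 189.0, 609.0, -114.0, 83.0], [321.0, 189.0, 609.0, -117.0, 83.0], [322.0, 189.0, 609.0, -121.0, 83.0], [318.0, 190.0, 610.0, -110.0, 59.0], [319.0, 190.0, 606.0, -111.0, 84.0], [320.0, 190.0, 606.0, -114.0, 82.0], [321.0, 190.0, 606.0, -117.0, 84.0], [322.0, 190.0, 607.0, -121.0, 79.0], [323.0, 190.0, 607.0, -124.0, 80.0], [318.0, 191.0, 605.0, -109.0, 69.0], [319.0, 191.0, 604.0, -112.0, 78.0], [320.0, 191.0, 603.0, -114.0, 85.0], [321.0, 191.0, 603.0, -117.0, 86.0], [322.0, 191.0, 603.0, -121.0, 82.0], [323.0, 191.0, 603.0, -124.0, 82.0], [318.0, 192.0, 603.0, -110.0, 64.0], [319.0, 192.0, 600.0, -111.0, 80.0], [320.0, 192.0, 600.0, -114.0, 84.0], [322.0, 192.0, 600.0, -12
[... 2540 characters left out ...]
[228.0, 230.0, 612.0, -112.0, 59.0], [229.0, 230.0, 609.0, -110.0, 54.0], [224.0, 231.0, 613.0, -122.0, 56.0], [225.0, 231.0, 614.0, -119.0, 58.0], [226.0, 231.0, 614.0, -117.0, 58.0], [227.0, 231.0, 613.0, -114.0, 57.0], [228.0, 231.0, 614.0, -112.0, 57.0], [229.0, 231.0, 609.0, -111.0, 49.0], [224.0, 232.0, 610.0, -124.0, 46.0], [225.0, 232.0, 614.0, -120.0, 53.0], [226.0, 232.0, 613.0, -118.0, 52.0], [227.0, 232.0, 613.0, -115.0, 51.0], [228.0, 232.0, 615.0, -112.0, 54.0], [229.0, 232.0, 611.0, -110.0, 48.0], [225.0, 233.0, 614.0, -120.0, 49.0], [226.0, 233.0, 614.0, -118.0, 48.0], [227.0, 233.0, 615.0, -115.0, 50.0], [228.0, 233.0, 612.0, -113.0, 45.0]]
hsv plate [115  32  88] [98 38 73]
```

```bash
cat > go.py <<'E'
from h import *
import sys
# usage: go.py x y z(mm) yaw_of_tool_x(deg): prints shift in tool axes and turn
x,y,z,yaw=map(float,sys.argv[1:5]); r,p=rot()
d=np.array([x,y,z])-p*1000; c,s=np.cos(np.radians(yaw)),np.sin(np.radians(yaw))
g=R.from_matrix(np.array([[c,s,0],[s,-c,0],[0,0,-1]]).T)
o=get_obs(); print("t",o["time_s"],"tcp",(p*1000).round(1),"yaw",np.degrees(np.arctan2(*r.as_matrix()[[1,0],0])).round(2),"F",o["wrist_force"].round(1),"gap",round(o["finger_gap"]*1000,1))
print("shift",(r.inv().apply(d)).round(1),"turn",((r.inv()*g).as_rotvec()).round(3))
E
python3 go.py 444 303 100 71.8
```

```text
t 0.1 tcp [171.8 522.2 230.7] yaw 71.79 F [ 0.1  0.  -0.5] gap 85.4
shift [-123.   327.1  130.8] turn [-0.     0.001 -0.   ]
```

Call:
move_arm --rows "75 -123 327 60 0 0 0;75 -123 327 60 0 0 0;75 -123 327 60 0 0 0;75 -123 327 90 0 0 0;75 -123 327 131 0 0 0;75 -123 327 131 0 0 0;75 -123 327 131 0 0 0;75 -123 327 131 0 0 0" --force 40

```text
time_s: 0.9
tcp_pos: [0.4452, 0.3006, 0.0976]
orientation: [0.0, 0.811, 0.585, -0.002]
wrist_force: [-0.8, 0.2, 0.2]
finger_gap: 0.0637
```

```bash
python3 go.py 444 303 4 71.8
```

```text
t 0.9 tcp [445.2 300.6  97.6] yaw 71.67 F [-0.8  0.2  0.2] gap 63.7
shift [ 2.2 -1.7 93.6] turn [-0.002  0.003 -0.002]
```

Call:
move_arm --rows "75 2 -1.5 40 0 0 0;75 2 -1.5 75 0 0 0;75 2 -1.5 92 0 0 0;75 2 -1.5 93 0 0 0;75 2 -1.5 93 0 0 0"

```text
time_s: 1.4
tcp_pos: [0.4441, 0.3028, 0.0047]
orientation: [0.0, 0.811, 0.586, -0.002]
wrist_force: [0.2, -0.1, 0.6]
finger_gap: 0.064
```

```bash
python3 go.py 444 303 4 71.8; python3 - <<'E'
from h import *
p,d,K,T=cam("scene"); np.savez("s1.npz",p=p,d=d,K=K,T=T)
save("pics/s1.png",cv2.resize(p[130:250,310:470],(800,600),interpolation=cv2.INTER_CUBIC))
E
```

```text
t 1.4 tcp [444.1 302.8   4.7] yaw 71.68 F [ 0.2 -0.1  0.6] gap 64.0
shift [ 0.2 -0.2  0.7] turn [-0.002  0.003 -0.002]
```

View pics/s1.png

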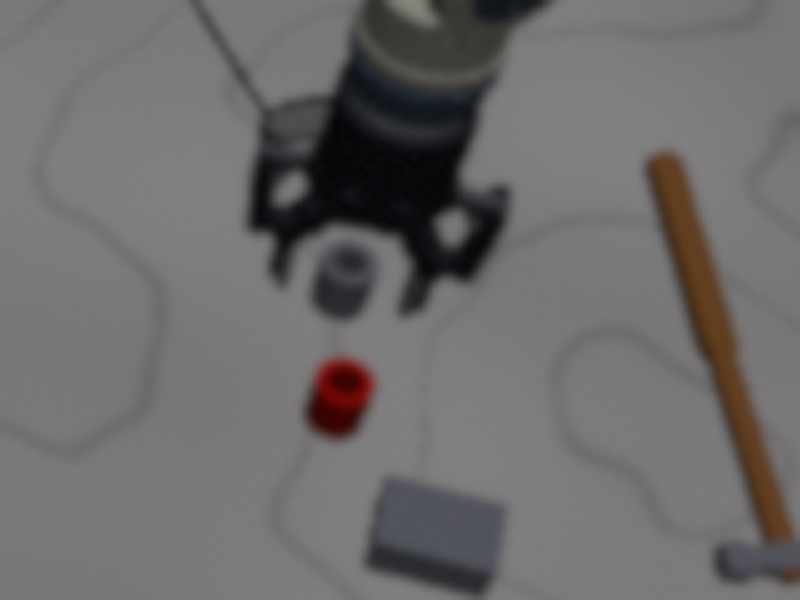

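The crop shows the sleeve at crop (343,280), between the open fingers and standing clear, with red at (340,395) untouched. I'll close the gripper.

Call:
move_arm --rows "20 0 0 0 0 0 0;20 0 0 0 0 0 0;20 0 0 0 0 0 0;20 0 0 0 0 0 0;20 0 0 0 0 0 0;20 0 0 0 0 0 0" --force 50

```text
time_s: 2.05
tcp_pos: [0.4452, 0.3035, 0.0068]
orientation: [0.001, 0.811, 0.586, -0.0]
wrist_force: [-0.7, -0.5, 6.1]
finger_gap: 0.0319
```

```bash
python3 go.py 608 -117 150 71.8;python3 - <<'E'
from meas import *
for f in("s1","now"):
    if f=="now": p,d,K,T=cam("scene")
    else: z=np.load("s1.npz"); p,d,K,T=[z[k] for k in "pdKT"]
    c=p[175:200,368:395].astype(int); np.save("c_"+f,c)
    P=cloud(d,K,T); m=(P[...,2]>.032)&(P[...,2]<.042)&(abs(P[...,0]-.444)<.025)&(abs(P[...,1]-.303)<.022)
    v,u=np.nonzero(m); print(f,m.sum(),P[m].mean(0).round(4),P[m].min(0).round(4),P[m].max(0).round(4))
E
```

```text
t 2.05 tcp [445.2 303.5   6.8] yaw 71.69 F [-0.7 -0.5  6.1] gap 31.9
shift [-348.2  286.7 -142.7] turn [ 0.001  0.001 -0.002]
s1 52 [0.445  0.3023 0.0345] [0.4271 0.2886 0.032 ] [0.461  0.3187 0.039 ]
now 68 [0.4471 0.3059 0.0346] [0.428  0.2823 0.032 ] [0.4648 0.3248 0.0416]
```

Call:
move_arm --rows "20 0 0 -30 0 0 0;20 0 0 -80 0 0 0;20 0 0 -130 0 0 0;20 0 0 -140 0 0 0;20 0 0 -140 0 0 0"

```text
time_s: 2.6
tcp_pos: [0.446, 0.3041, 0.1489]
orientation: [0.001, 0.811, 0.586, 0.002]
wrist_force: [-0.8, 0.9, -1.9]
finger_gap: 0.032
```

```bash
python3 go.py 608 -117 150 71.8
```

```text
t 2.6 tcp [446.  304.1 148.9] yaw 71.7 F [-0.8  0.9 -1.9] gap 32.0
shift [-348.9  286.1   -0.8] turn [ 0.004 -0.002 -0.002]
```

Call:
move_arm --rows "20 -349 286 0 0 0 0;20 -349 286 0 0 0 0;20 -349 286 0 0 0 0;20 -349 286 0 0 0 0;20 -349 286 0 0 0 0;20 -349 286 0 0 0 0;20 -349 286 0 0 0 0;20 -349 286 0 0 0 0"

```text
time_s: 3.4
tcp_pos: [0.589, -0.0713, 0.1467]
orientation: [-0.0, 0.811, 0.586, 0.001]
wrist_force: [1.0, 1.1, -2.1]
finger_gap: 0.0316
```

```bash
python3 go.py 608 -117 115 71.8
```

```text
t 3.4 tcp [589.  -71.3 146.7] yaw 71.69 F [ 1.   1.1 -2.1] gap 31.6
shift [-37.5  32.4  31.6] turn [ 0.001 -0.002 -0.002]
```

Call:
move_arm --rows "20 -37.5 32.4 20 0 0 0;20 -37.5 32.4 31 0 0 0;20 -37.5 32.4 31 0 0 0;20 -37.5 32.4 31 0 0 0;20 -37.5 32.4 31 0 0 0"

```text
time_s: 3.9
tcp_pos: [0.6078, -0.1157, 0.116]
orientation: [-0.0, 0.81, 0.586, 0.001]
wrist_force: [-1.1, 0.7, -1.1]
finger_gap: 0.0315
```

```bash
python3 go.py 608 -117 100 71.8; python3 - <<'E'
from h import *
for n,(v0,v1,u0,u1) in(("scene",(150,270,170,330)),("top",(140,260,240,400))):
    p,d,K,T=cam(n); np.savez(n+"2.npz",p=p,d=d,K=K,T=T)
    a=cv2.resize(p[v0:v1,u0:u1],(400*1,300),interpolation=cv2.INTER_CUBIC) if n=="top" else cv2.resize(p[180:240,190:270],(400,300),interpolation=cv2.INTER_CUBIC)
    globals()[n]=a
save("pics/s2.png",np.clip(np.hstack([scene,top]).astype(float)*1.6,0,255).astype(np.uint8))
E
```

```text
t 3.9 tcp [ 607.8 -115.7  116. ] yaw 71.78 F [-1.1  0.7 -1.1] gap 31.5
shift [-1.2  0.6 16. ] turn [ 0.001 -0.003 -0.   ]
```

View pics/s2.png

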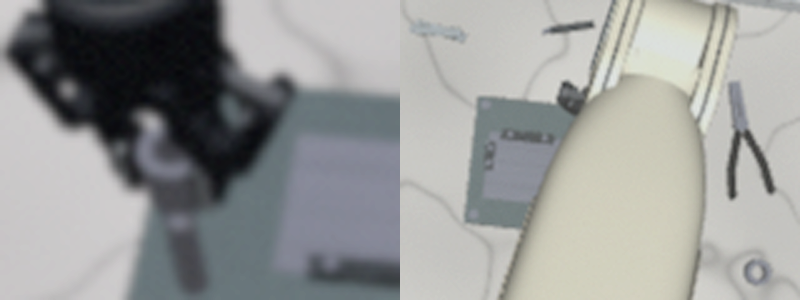

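```bash
python3 - <<'E'
from h import *
z=np.load("scene2.npz"); p,d,K,T=[z[k] for k in "pdKT"]
def pr(x): q=K@(T[:3,:3].T@(np.array(x)-T[:3,3])); return (q[:2]/q[2]-[190,180])*5
for x in((.608,-.1157,.109),(.608,-.1157,.145),(.608,-.1157,.127),(.61,-.117,.085),(.61,-.117,.02)): print(x,pr(x).round(1))
P=cloud(d,K,T); hs=cv2.cvtColor(p,cv2.COLOR_RGB2HSV)
m=(d>0)&(P[...,2]>.095)&(P[...,2]<.165)&(hs[...,2]>45)
m[:, :210]=0; m[:,240:]=0; m[:200]=0;m[226:]=0
for v in range(200,226): print(v," ".join(f"{P[v,u,2]*1000:4.0f}" if d[v,u]>0 else "   0" for u in range(212,238)))
v,u=np.nonzero(m); print((P[m]*1000).round()[::1].mean(0))
img=cv2.resize(p[196:228,208:240],(600,600),interpolation=cv2.INTER_CUBIC); save("pics/s3.png",np.clip(img*2.0,0,255).astype(np.uint8))
E
```

```text
(0.608, -0.1157, 0.109) [170.3 190.4]
(0.608, -0.1157, 0.145) [160.7 148.9]
(0.608, -0.1157, 0.127) [165.6 170. ]
(0.61, -0.117, 0.085) [173.4 220. ]
(0.61, -0.117, 0.02) [188.8 285.8]
200  207  200  194  196  197  200  198  216  217  219  218  218  217  210  207  212  210  211  214  213  211  182   21   17   18  210
201  199  193  190  194  194  195  198  212  213  213  214  216  213  210  204  205  208  209  209  206  182  180   18   21   19  206
202  194  190  182  188  189  191  192  193  209  208  210  212  210  209  204  203  205  203  202  184  181  178  173   19   20  202
203  189  185  162  162  159  151   -2   -5  190  201  203  205  207  205  202  196  197  185  185  184  176  176  171   19   17   16
204  188  180  163  159  154  152  149   -3   -3   -2  197  199  201  200  199  198  185  185  183  181  169  168  171   17   20  206
205  182  178  161  158  151  152  147   -2  142  141  193  196  197  197  198  195  184  187  184  178  165  166  169  164   18   20
206  171  172  162  157  154  150  142  145  145  144  144  193  192  192  195  191  191  185  181  165  167  1
[... 1912 characters left out ...]
   -2   -1   -1   -3   -1   17  110  114  116  116  119  116  116  117  113  121  125  122  111   17   17   16   17   17
222   -1   -3   -1   -6   -1    1   -4   18   17  110  111  110  113  113  112  112  110   19   17  120   17   20   17   20   17   16
223   -1    3   -3   -2   -4    0   -0   18   17   18   19  109  108  105  108   83   79   17   19   19   21   16   16   19   19   20
224   -1   -2   -3   -2   -2    0   15   19   18   17   82   82   83   84   84   81   81   20   18   17   20   17   20   19   18   20
225   -1   -6   -5   -2   -3   -0   16   21   20   17   17   82   82   83   82   81   79   19   16   19   18   16   18   19   21   15
[ 614.13658537 -117.87804878  134.34634146]
```

View pics/s3.png

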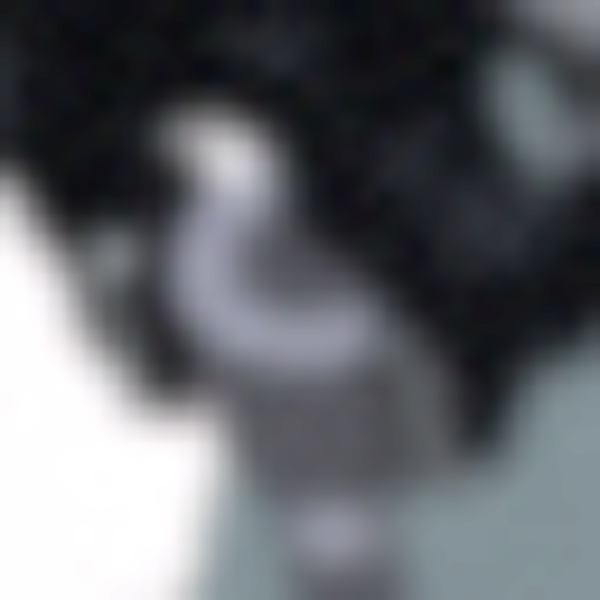

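```bash
python3 go.py 609 -117 84 71.8
```

```text
t 4.0 tcp [ 608.1 -115.8  116.5] yaw 71.79 F [-0.3 -0.1 -2.1] gap 31.8
shift [-1.   1.2 32.5] turn [ 0.002 -0.002 -0.   ]
```

Call:
move_arm --rows "20 -1 1.2 12 0 0 0;20 -1 1.2 20 0 0 0;20 -1 1.2 24 0 0 0;20 -1 1.2 27 0 0 0;20 -1 1.2 30 0 0 0;20 -1 1.2 32 0 0 0;20 -1 1.2 34 0 0 0"

```text
time_s: 4.7
tcp_pos: [0.609, -0.1178, 0.0825]
orientation: [0.001, 0.81, 0.586, 0.001]
wrist_force: [-1.2, -5.7, -1.1]
finger_gap: 0.0315
```

```bash
python3 go.py 609 -117 60 71.8
```

```text
t 4.7 tcp [ 609.  -117.8   82.5] yaw 71.76 F [-1.2 -5.7 -1.1] gap 31.5
shift [ 0.8 -0.3 22.5] turn [ 0.002 -0.001 -0.001]
```

Call:
move_arm --rows "20 -1 0 4 0 0 0;20 -1 0 10 0 0 0;20 -1 0 16 0 0 0;20 -1 0 22 0 0 0;20 -1 0 26 0 0 0"

```text
time_s: 5.2
tcp_pos: [0.6085, -0.1185, 0.0556]
orientation: [0.0, 0.81, 0.586, 0.001]
wrist_force: [0.3, -0.1, -1.2]
finger_gap: 0.032
```

```bash
python3 go.py 609 -118 27 71.8
```

```text
t 5.2 tcp [ 608.5 -118.5   55.6] yaw 71.77 F [ 0.3 -0.1 -1.2] gap 32.0
shift [ 0.6  0.2 28.6] turn [ 0.002 -0.001 -0.001]
```

Call:
move_arm --rows "20 0 0 6 0 0 0;20 0 0 13 0 0 0;20 0 0 19 0 0 0;20 0 0 24 0 0 0;20 0 0 27 0 0 0;20 0 0 29 0 0 0;20 0 0 30 0 0 0"

```text
time_s: 5.9
tcp_pos: [0.6093, -0.1187, 0.0267]
orientation: [0.001, 0.81, 0.586, 0.002]
wrist_force: [-1.5, 0.6, 12.4]
finger_gap: 0.0319
```

```bash
python3 go.py 608.5 -118 25 71.8
```

```text
t 5.9 tcp [ 609.3 -118.7   26.7] yaw 71.77 F [-1.5  0.6 12.4] gap 31.9
shift [ 0.4 -1.   1.7] turn [ 0.004 -0.001 -0.001]
```

Call:
move_arm --rows "60 0 0 -0.5 0 0 0;60 0 0 -0.5 0 0 0;60 0 0 -0.5 0 0 0;60 0 0 -0.5 0 0 0;60 0 0 -30 0 0 0;60 0 0 -70 0 0 0;60 0 0 -110 0 0 0;60 0 0 -120 0 0 0"

```text
time_s: 6.7
tcp_pos: [0.6104, -0.1192, 0.1514]
orientation: [0.004, 0.81, 0.586, 0.003]
wrist_force: [0.0, 0.1, 0.1]
finger_gap: 0.0514
```

```bash
python3 go.py 612 325.6 120 161.6
```

```text
t 6.7 tcp [ 610.4 -119.2  151.4] yaw 71.77 F [0.  0.1 0.1] gap 51.4
shift [ 423.  -137.9   30.5] turn [ 0.009  0.007 -1.568]
```

Call:
move_arm --rows "75 423 -138 0 0 0 -1.568;75 423 -138 0 0 0 -1.568;75 423 -138 0 0 0 -1.568;75 423 -138 0 0 0 -1.568;75 423 -138 0 0 0 -1.568;75 423 -138 0 0 0 -1.568;75 423 -138 0 0 0 -1.568;75 423 -138 0 0 0 -1.568"

```text
time_s: 7.5
tcp_pos: [0.6109, 0.2833, 0.1496]
orientation: [0.004, 0.335, 0.942, 0.0]
wrist_force: [0.8, 0.1, 0.5]
finger_gap: 0.0639
```

```bash
python3 go.py 612 325.6 120 161.6; python3 - <<'E'
from h import *
p,d,K,T=cam("scene"); P=cloud(d,K,T)
m=(d>0)&(abs(P[...,0]-.612)<.04)&(abs(P[...,1]+.117)<.03)&(P[...,2]>.03)
print("col region z hist",np.histogram(P[m][:,2],bins=np.arange(.03,.1,.006)))
c=cv2.resize(p[195:265,190:310],(800,467),interpolation=cv2.INTER_CUBIC); save("pics/s4.png",np.clip(c*1.6,0,255).astype(np.uint8))
E
```

```text
t 7.5 tcp [610.9 283.3 149.6] yaw 140.87 F [0.8 0.1 0.5] gap 63.9
shift [26.1 33.5 29.5] turn [ 0.002  0.008 -0.362]
col region z hist (array([15, 15, 16, 53, 38,  6, 11,  7, 24,  3,  0]), array([0.03 , 0.036, 0.042, 0.048, 0.054, 0.06 , 0.066, 0.072, 0.078,
       0.084, 0.09 , 0.096]))
```

View pics/s4.png

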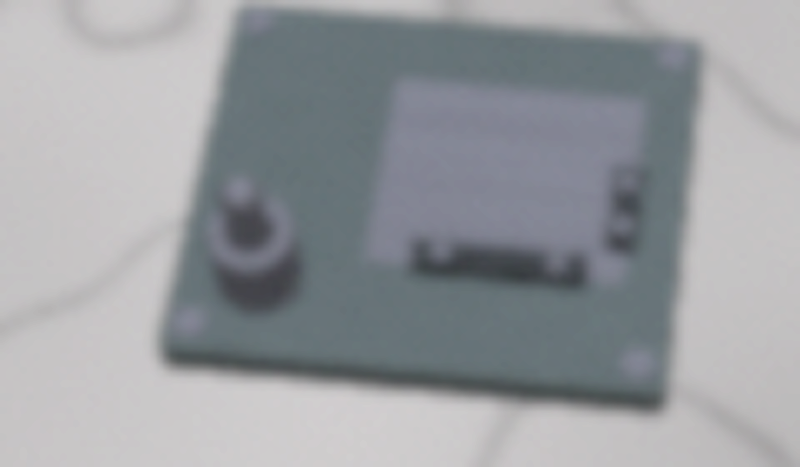

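Picture: the tall sleeve is seated on the plate around the column, at crop (253,245). Its top ring is at z about 56 mm, as expected. Now for the blank.

Call:
move_arm --rows "75 26 33.5 10 0 0 -0.362;75 26 33.5 30 0 0 -0.362;75 26 33.5 50 0 0 -0.362;75 26 33.5 60 0 0 -0.362;75 26 33.5 70 0 0 -0.362"

```text
time_s: 8.05
tcp_pos: [0.6107, 0.3324, 0.0783]
orientation: [0.003, 0.154, 0.988, 0.001]
wrist_force: [-0.6, -1.1, -0.8]
finger_gap: 0.064
```

```bash
python3 go.py 612 325 11 161.6; python3 - <<'E'
from h import *
p,d,K,T=cam("scene")
c=cv2.resize(p[190:270,340:460],(720,480),interpolation=cv2.INTER_CUBIC); save("pics/s5.png",np.clip(c*1.6,0,255).astype(np.uint8))
E
```

```text
t 8.05 tcp [610.7 332.4  78.3] yaw 162.25 F [-0.6 -1.1 -0.8] gap 64.0
shift [-3.  -6.9 67.3] turn [0.002 0.007 0.011]
```

View pics/s5.png

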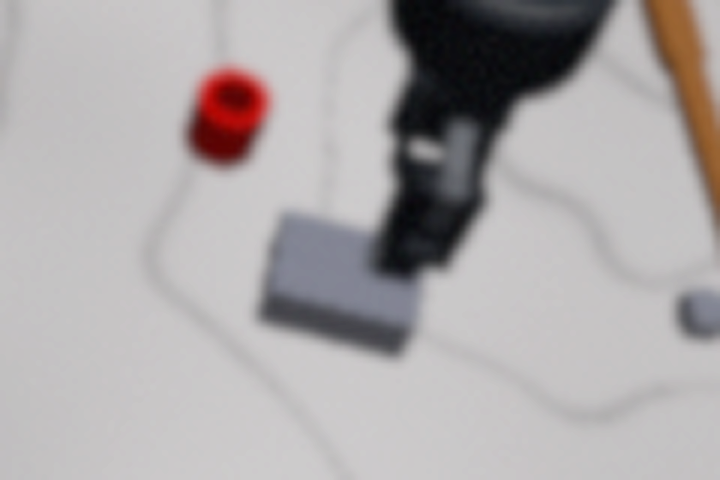

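The blank is at crop (340,275), with the tool overhead and about 7 mm off in +y. I'll correct that and descend.

Call:
move_arm --rows "75 -3 -7 0 0 0.007 0.011;75 -3 -7 25 0 0.007 0.011;75 -3 -7 45 0 0.007 0.011;75 -3 -7 58 0 0.007 0.011;75 -3 -7 66 0 0.007 0.011;75 -3 -7 67 0 0.007 0.011;75 -3 -7 67 0 0.007 0.011"

```text
time_s: 8.8
tcp_pos: [0.6119, 0.3245, 0.0106]
orientation: [-0.0, 0.16, 0.987, 0.001]
wrist_force: [0.2, 0.4, 0.6]
finger_gap: 0.0642
```

```bash
python3 go.py 612 325 11 161.6
```

```text
t 8.8 tcp [611.9 324.5  10.6] yaw 161.59 F [0.2 0.4 0.6] gap 64.2
shift [ 0.1  0.5 -0.4] turn [ 0.002 -0.001 -0.   ]
```

Call:
move_arm --rows "20 0 0 0 0 0 0;20 0 0 0 0 0 0;20 0 0 0 0 0 0;20 0 0 0 0 0 0;20 0 0 0 0 0 0;20 0 0 0 0 0 0" --force 90

```text
time_s: 9.4
tcp_pos: [0.6125, 0.3248, 0.012]
orientation: [0.001, 0.16, 0.987, 0.001]
wrist_force: [-1.5, -0.5, 5.1]
finger_gap: 0.0422
```

```bash
python3 go.py 612 325 100 161.6
```

```text
t 9.4 tcp [612.5 324.8  12. ] yaw 161.59 F [-1.5 -0.5  5.1] gap 42.2
shift [  0.5   0.3 -88. ] turn [ 0.003  0.001 -0.   ]
```

Call:
move_arm --rows "20 0 0 -20 0 0 0;20 0 0 -50 0 0 0;20 0 0 -80 0 0 0;20 0 0 -88 0 0 0;20 0 0 -88 0 0 0"

```text
time_s: 9.9
tcp_pos: [0.6127, 0.3247, 0.1007]
orientation: [0.001, 0.16, 0.987, 0.002]
wrist_force: [0.1, 0.4, -6.4]
finger_gap: 0.042
```

```bash
python3 go.py 567 -22 100 173.2
```

```text
t 9.9 tcp [612.7 324.7 100.7] yaw 161.6 F [ 0.1  0.4 -6.4] gap 42.0
shift [ -66.1 -343.4   -0.6] turn [ 0.004  0.003 -0.202]
```

Call:
move_arm --rows "20 -66 -343 0 0 0 -0.202;20 -66 -343 0 0 0 -0.202;20 -66 -343 0 0 0 -0.202;20 -66 -343 0 0 0 -0.202;20 -66 -343 0 0 0 -0.202;20 -66 -343 0 0 0 -0.202;20 -66 -343 0 0 0 -0.202;20 -66 -343 0 0 0 -0.202"

```text
time_s: 10.7
tcp_pos: [0.5654, -0.0269, 0.0973]
orientation: [-0.0, 0.063, 0.998, 0.001]
wrist_force: [0.1, 1.7, -6.7]
finger_gap: 0.0421
```

```bash
python3 go.py 566 -22 40 173.2
```

```text
t 10.7 tcp [565.4 -26.9  97.3] yaw 172.82 F [ 0.1  1.7 -6.7] gap 42.1
shift [-0.   4.9 57.4] turn [ 0.002 -0.    -0.007]
```

Call:
move_arm --rows "20 0 3 20 0 0 -0.007;20 0 3 40 0 0 -0.007;20 0 3 50 0 0 -0.007;20 0 3 57 0 0 -0.007;20 0 3 57 0 0 -0.007;20 0 3 57 0 0 -0.007"

```text
time_s: 11.3
tcp_pos: [0.566, -0.0237, 0.0406]
orientation: [0.0, 0.059, 0.998, 0.001]
wrist_force: [-0.9, -0.5, -6.4]
finger_gap: 0.0419
```

```bash
python3 go.py 566 -22 32 173.2; python3 - <<'E'
from h import *
p,d,K,T=cam("scene"); np.savez("scene6.npz",p=p,d=d,K=K,T=T)
c=cv2.resize(p[190:270,190:310],(780,520),interpolation=cv2.INTER_CUBIC); save("pics/s6.png",np.clip(c*1.6,0,255).astype(np.uint8))
E
```

```text
t 11.3 tcp [566.  -23.7  40.6] yaw 173.25 F [-0.9 -0.5 -6.4] gap 41.9
shift [0.2 1.6 8.6] turn [0.002 0.    0.001]
```

View pics/s6.png

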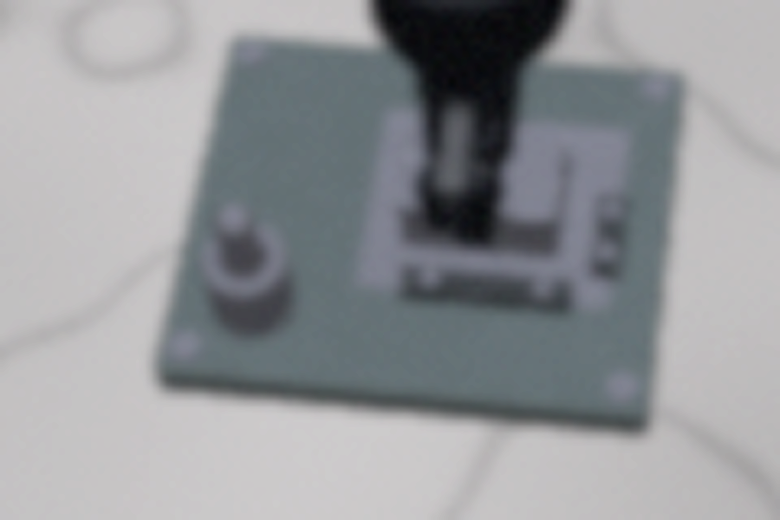

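The blank hovers at crop (485,195), parallel to the far rail at (485,285) and clear of the side rail at (608,235). I'll lower it to contact.

Call:
move_arm --rows "20 0 1 4 0 0 0;20 0 1 7 0 0 0;20 0 1 8.5 0 0 0;20 0 1 9.5 0 0 0;20 0 1 10 0 0 0"

```text
time_s: 11.85
tcp_pos: [0.5669, -0.0228, 0.032]
orientation: [0.001, 0.059, 0.998, 0.001]
wrist_force: [-1.8, 0.8, 9.8]
finger_gap: 0.042
```

```bash
python3 go.py 579 -11 32 173.2
```

```text
t 11.85 tcp [566.9 -22.8  32. ] yaw 173.25 F [-1.8  0.8  9.8] gap 42.0
shift [-10.6  13.1   0.1] turn [0.002 0.003 0.001]
```

Call:
move_arm --rows "20 -3 3 0.3 0 0 0;20 -6 6 0.3 0 0 0;20 -8 9 0.3 0 0 0;20 -9 10 0.3 0 0 0;20 -10 11 0.3 0 0 0;20 -10 11 0.3 0 0 0"

```text
time_s: 12.45
tcp_pos: [0.5755, -0.0132, 0.032]
orientation: [-0.001, 0.059, 0.998, 0.0]
wrist_force: [-15.2, -3.2, 11.6]
finger_gap: 0.0418
```

```bash
python3 go.py 579 -11 32 173.2
```

```text
t 12.45 tcp [575.5 -13.2  32. ] yaw 173.21 F [-15.2  -3.2  11.6] gap 41.8
shift [-3.2  2.6  0. ] turn [ 0.    -0.002  0.   ]
```

Call:
move_arm --rows "20 -1.2 1 0.2 0 0 0;20 -1.2 2 0.2 0 0 0;20 -1.2 3 0.2 0 0 0;20 -1.2 3 0.2 0 0 0"

```text
time_s: 12.85
tcp_pos: [0.5757, -0.0111, 0.0321]
orientation: [-0.002, 0.06, 0.998, -0.001]
wrist_force: [-9.2, -6.1, 6.5]
finger_gap: 0.0419
```

```bash
python3 go.py 579 -11 32 173.2
```

```text
t 12.85 tcp [575.7 -11.1  32.1] yaw 173.16 F [-9.2 -6.1  6.5] gap 41.9
shift [-3.2  0.5  0.1] turn [-0.003 -0.005 -0.001]
```

Call:
move_arm --rows "20 -1.2 1 0.2 0 0 0;20 -1.2 2 0.2 0 0 0;20 -1.2 2.5 0.2 0 0 0;20 -1.2 2.5 0.2 0 0 0"

```text
time_s: 13.25
tcp_pos: [0.5758, -0.011, 0.0323]
orientation: [-0.004, 0.06, 0.998, -0.004]
wrist_force: [-11.0, -13.9, 6.6]
finger_gap: 0.0417
```

```bash
python3 go.py 579 -11 32 173.2
```

```text
t 13.25 tcp [575.8 -11.   32.3] yaw 173.07 F [-11.  -13.9   6.6] gap 41.7
shift [-3.2  0.4  0.2] turn [-0.008 -0.007 -0.002]
```

Call:
move_arm --rows "20 -1.3 1.5 0.4 -0.008 -0.007 -0.002;20 -1.3 1.5 0.4 -0.008 -0.007 -0.002;20 -1.3 1.5 0.4 -0.008 -0.007 -0.002;20 -1.3 1.5 0.4 -0.008 -0.007 -0.002"

```text
time_s: 13.65
tcp_pos: [0.5757, -0.0111, 0.0321]
orientation: [-0.001, 0.06, 0.998, -0.002]
wrist_force: [-9.9, -8.3, 6.3]
finger_gap: 0.0419
```

```bash
python3 go.py 579 -11 32 173.2; python3 - <<'E'
from meas import *
p,d,K,T=cam("scene"); P=cloud(d,K,T)
c=cv2.resize(p[195:255,215:305],(780,520),interpolation=cv2.INTER_CUBIC); save("pics/s7.png",np.clip(c*1.6,0,255).astype(np.uint8))
# plate rect fit in this view, then stand frame of blank points
m=bigmask((P[...,2]>.013)&(P[...,2]<.028)&(P[...,0]<.68)&(P[...,0]>.45)&(abs(P[...,1]+.04)<.16),(256,240))
g=(P[...,2]>.042)&(P[...,2]<.056)&(P[...,0]>.53)&(P[...,0]<.62)&(P[...,1]>-.07)&(P[...,1]<.05)&(cv2.cvtColor(p,cv2.COLOR_RGB2HSV)[...,2]>60)
q=P[g]; a=np.radians(-6.8); S=np.array([[np.cos(a),np.sin(a)],[-np.sin(a),np.cos(a)]])
s=(q[:,:2]-[.5686,-.0462])@S.T*1000; print(g.sum(),"blank top in stand frame (scene cam)",np.percentile(s,[2,98],axis=0).round(1),"z med",np.median(q[:,2]).round(4))
A=np.c_[s,np.ones(len(s))]; print("top plane slope",np.linalg.lstsq(A,q[:,2]*1000,rcond=None)[0].round(4))
E
```

```text
t 13.65 tcp [575.7 -11.1  32.1] yaw 173.11 F [-9.9 -8.3  6.3] gap 41.9
shift [-3.2  0.5  0.1] turn [-0.004 -0.003 -0.002]
155 blank top in stand frame (scene cam) [[-15.3   6.2]
 [ 26.3  68.9]] z med 0.0483
top plane slope [7.80000e-03 8.10000e-03 4.77788e+01]
```

View pics/s7.png

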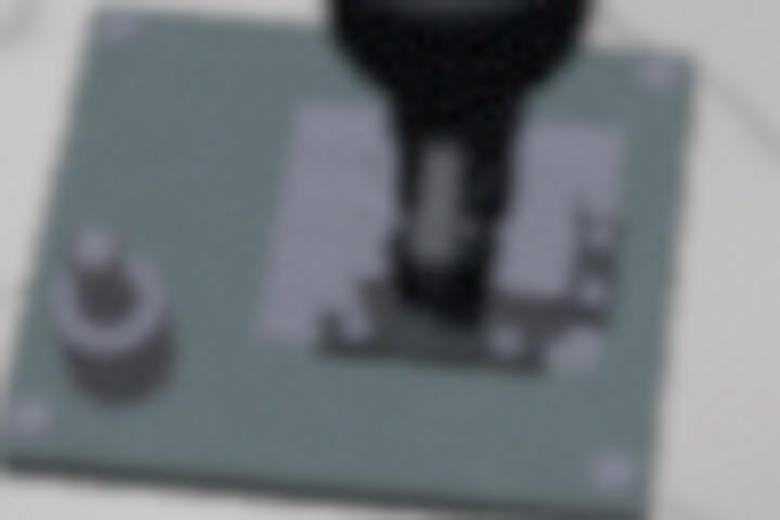

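Call:
move_arm --rows "20 -1.8 1.9 0.3 -0.004 -0.003 0;20 -1.8 1.9 0.3 -0.004 -0.003 0;20 -1.8 1.9 0.3 -0.004 -0.003 0;20 -1.8 1.9 0.3 -0.004 -0.003 0"

```text
time_s: 14.1
tcp_pos: [0.5757, -0.0111, 0.0321]
orientation: [-0.002, 0.061, 0.998, -0.002]
wrist_force: [-12.6, -10.1, 9.3]
finger_gap: 0.0417
```

```bash
python3 go.py 579 -11 32 173.2; python3 -c "
from h import *
print(get_obs()['wrist_torque'])"
```

```text
t 14.1 tcp [575.7 -11.1  32.1] yaw 173.04 F [-12.6 -10.1   9.3] gap 41.7
shift [-3.2  0.5  0.1] turn [-0.004 -0.003 -0.003]
[-2.05592552  2.58878874  0.09919146]
```

Call:
move_arm --rows "20 -1.8 2.2 0.2 -0.004 -0.003 0;20 -1.8 2.2 0.2 -0.004 -0.003 0;20 -1.8 2.2 0.2 -0.004 -0.003 0;20 -1.8 2.2 0.2 -0.004 -0.003 0;20 -1.8 2.2 0.2 -0.004 -0.003 0;20 -1.8 2.2 0.2 -0.004 -0.003 0;20 -1.8 2.2 0.2 -0.004 -0.003 0;20 -1.8 2.2 0.2 -0.004 -0.003 0"

```text
time_s: 14.9
tcp_pos: [0.5757, -0.0111, 0.0321]
orientation: [-0.002, 0.061, 0.998, -0.002]
wrist_force: [-12.5, -11.4, 8.4]
finger_gap: 0.0416
```

```bash
python3 go.py 579 -11 32 173.2; python3 -c "
from h import *
print(get_obs()['wrist_torque'])
read_camera('top');o=get_obs();print(o['wrist_force'],o['wrist_torque'],o['tcp_pos'])"
```

```text
t 14.9 tcp [575.7 -11.1  32.1] yaw 172.97 F [-12.5 -11.4   8.4] gap 41.6
shift [-3.2  0.5  0.1] turn [-0.005 -0.003 -0.004]
[-2.26746746  2.56264347  0.30216411]
[-12.58763064 -12.28651041   8.13840339] [-2.30276342  2.63385602  0.22887551] [ 0.57575924 -0.01107525  0.03212474]
```

Call:
move_arm --rows "20 -1.8 2.0 0.2 -0.004 -0.003 -0.005;20 -1.8 2.0 0.2 -0.004 -0.003 -0.005;20 -1.8 2.0 0.2 -0.004 -0.003 -0.005;20 -1.8 2.0 0.2 -0.004 -0.003 -0.005;20 -1.8 2.0 0.2 -0.004 -0.003 -0.005"

```text
time_s: 15.45
tcp_pos: [0.5757, -0.0111, 0.0321]
orientation: [-0.002, 0.06, 0.998, -0.003]
wrist_force: [-12.4, -10.7, 7.8]
finger_gap: 0.0422
```

```bash
python3 go.py 579 -11 32 173.2; python3 -c "
from h import *
for i in range(6):
  o=get_obs();print(o['wrist_force'].round(1),o['wrist_torque'].round(2),o['tcp_pos'].round(4));read_camera('top')"
```

```text
t 15.45 tcp [575.7 -11.1  32.1] yaw 173.16 F [-12.4 -10.7   7.8] gap 42.2
shift [-3.2  0.5  0.1] turn [-0.005 -0.004 -0.001]
[-12.4 -10.7   7.8] [-2.12  2.52 -0.16] [ 0.5757 -0.0111  0.0321]
[-11.7 -11.1   9.2] [-2.12  2.58 -0.16] [ 0.5758 -0.0111  0.0322]
[-12.6 -11.    7.5] [-2.17  2.48 -0.15] [ 0.5758 -0.0111  0.0321]
[-12.9 -10.9   8.1] [-2.1   2.52 -0.19] [ 0.5758 -0.0111  0.0321]
[-12.6 -11.1   8.5] [-2.08  2.49 -0.16] [ 0.5757 -0.0111  0.0321]
[-13.7 -10.9   7.7] [-2.12  2.52 -0.19] [ 0.5757 -0.0111  0.0321]
```

Call:
move_arm --rows "20 -1.9 2.0 0.2 -0.004 -0.003 0.0015;20 -1.9 2.0 0.2 -0.004 -0.003 0.0015;20 -1.9 2.0 0.2 -0.004 -0.003 0.0015;20 -1.9 2.0 0.2 -0.004 -0.003 0.0015;20 -1.9 2.0 0.2 -0.004 -0.003 0.0015"

```text
time_s: 16.25
tcp_pos: [0.5758, -0.0111, 0.0322]
orientation: [-0.002, 0.061, 0.998, -0.003]
wrist_force: [-13.4, -11.7, 8.4]
finger_gap: 0.042
```

```bash
python3 -c "
from h import *
for i in range(3):
  o=get_obs();print(o['wrist_force'].round(1),o['wrist_torque'].round(2),o['tcp_pos'].round(4),o['finger_gap']);p,d,K,T=cam('scene')
P=cloud(d,K,T);m=(d>0)&(abs(P[...,0]-.612)<.03)&(abs(P[...,1]+.117)<.03)&(P[...,2]>.05)&(P[...,2]<.064);print('ring z',np.median(P[m][:,2]),m.sum())
F=o['wrist_force'];print('on stops',-F[0]*.993+F[1]*.118,-F[1]*.993-F[0]*.118)
if abs(F[0])>8 and abs(F[1])>8: print(hand_in())"
```

```text
[-13.4 -11.7   8.4] [-2.16  2.62  0.13] [ 0.5758 -0.0111  0.0322] 0.042047299498997805
[-13.  -11.4   9.1] [-2.14  2.62  0.19] [ 0.5757 -0.0111  0.0321] 0.04178526437683133
[-13.2 -10.1   8.4] [-2.15  2.62  0.21] [ 0.5758 -0.0111  0.0322] 0.041913475123306884
ring z 0.05379514296361687 91
on stops 11.880693186749067 11.612166303567532
the job is handed in; nothing more can be done
None
```

The tall spacer is over the column and down on the base plate, released. The die blank is in the corner of the two stops, held pressed against both, and I handed the job in at about 16.4 s.

**Last checks**
- **Spacer:** it met the plate at the expected height. After release the camera put its top ring at about 54–56 mm, where 56 mm is fully down.
- **Press:** the wrist force works out to about 12 N on the far stop and 12 N on the side stop. There is a light downward press as well, and the tool position held steady to about 0.1 mm.
- **Bystanders:** I never touched the short spacer, the red look-alike or anything else on the bench.

**Less certain**
- **Blank position:** the camera put the blank's outer edges 1–4 mm short of the stops. That fits the cameras' calibration error (they disagreed with each other by about 4.5 mm in x), so I relied on the contact forces.
- **Flush contact:** a small twist of about 0.2 N·m remained at the wrist. It changed sign within 0.2° of yaw, so I take the blank to be flush along the rails, but I did not measure that directly.

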